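# Lower the ratchet hold-down arm onto the bench block

### The job

The hold-down press on the bench stands with its arm raised, kept up by a pawl in its teeth. Press the thumb tail of the pawl down until the pawl stands clear of the teeth, then push the arm down by its cross bar until the foot rests on the steel block, and leave it there. Use only the fingertips: do not force the arm against the engaged pawl, do not lift the arm, and leave the block and the things lying around where they are.

Things in the scene. Friction and masses are not known exactly. Their poses are not given: they have to be found in the camera images.
- press: Grey iron frame of the press, fixed. Foot plate 225 x 64 x 12 mm, x -150 to +75 mm. Origin on the bench under the arm pivot, z up. The arm reaches along its -x, the pawl's thumb tail along +x; pivot axes parallel to y. Two pairs of uprights (38 mm over all in y) at x = 0 (tops at z = 71 mm) and x = 48 mm (tops at 108 mm) carry arm pivot (z = 58) and pawl pivot (z = 98).
- lever_pivot (a point): Point on the pivot axis of the arm, midway between the uprights, 58 mm above the bench. Fixed to the press.
- cross_bar (a point): Centre of the round wooden cross bar at the arm's free end (16 mm thick, 60 mm long, parallel to the press's y). Moves on a circle of radius 135 mm about lever_pivot: 142 mm above the bench at joint 0, 62 mm when the foot is on the block. Push on the bar's top, 8 mm above this point, and follow the circle: going down, the bar also moves about 29 mm outward along the press's -x.
- hold_arm (a joint): Angle of the steel arm, rad: 0 to 0.07 at the start (raised), grows as it goes down; 0.64 is level, its rubber foot on the block. Negative is lifted. Stiff pivot: it stays where left; about 2 to 4 N down on the bar moves it. With the pawl engaged the teeth stop it at about 0.10. The toothed wheel (100 mm across the teeth) turns with the arm.
- pawl_tail (a point): Top centre of the thumb tail of the pawl, a flat ridged steel pad 24 mm (along the press's x) x 26 mm, 42 mm along the press's +x from the pawl pivot, about 112 mm above the bench when engaged. Moves with the pawl.
- pawl_pivot (a point): Point on the pivot axis of the pawl, 98 mm above the bench. Fixed to the press.
- pawl (a joint): Angle of the pawl, rad. 0: engaged, nose hooked between the teeth; grows as the tail is pressed down. Nose clears the teeth from about 0.18; count it free from 0.25; stop at 0.40 (tail pad about 17 mm lower). Stiff pivot, no spring: it stays where left. Takes about 4 to 5 N down on the pad.
- steel_block: Loose steel bench block 60 x 60 x 18 mm (about 0.46 kg) lying on the foot plate under the arm's foot, centred about 115 mm along the press's -x from its origin. Origin at the centre of its underside, 12 mm above the bench; top at 30 mm.
- solder_tin: Bystander: small round tin, 49 mm across, 20 mm high, loose beside the press on its +y side. Origin at the centre of its underside.
- pliers: Bystander: pliers with blue grips, 126 x 46 x 10 mm, lying loose beside the press on its -y side. Origin under its centre.
- spring_clip: Bystander: small spring clip, 12 x 24 x 14 mm, loose beside the press on its +y side. Origin under its centre.
Mind the look-alikes: they are no part of the job. Leave any orange look-alike of the steel_block alone.

How it is judged:
By the outcome, as a careful person would: the job done as asked, in the order asked, and still so for the second after the job is handed in, with the robot touching nothing.
It also fails if it takes over 48 s, if anything falls off the work surface, if the arm or the gripper's body presses on something with over 40 N, if the wrist force passes 120 N, or if a joint passes its speed limit or range.

### The arm

A 7-joint arm with a two-finger parallel gripper is mounted at the origin on a cart in front of the work surface, level with it; the furniture and walls round the work are solid. World frame = base frame: x ahead of the robot, y to its left, z up, the work surface at z = 0. Lengths are in mm, angles in rad, forces in N, time in s.
With the tool pointing down it reaches from about 400 to 900 mm from the base axis. Payload 5.6 kg.
Tool frame: the origin (TCP) lies midway between the tips of the shut fingers; the grasp point (between the pads) lies 19 mm behind it; z points along the fingers, y is the line along which they close (so a half turn about z gives the same grasp; the last joint's range is limited). The gripper opens to 92 mm and grips with 3 to 60 N. Pads are 20 mm wide; open, the fingers measure 128 mm over their backs; the gripper's body (75 mm by 189 mm) begins 69 mm behind the grasp point.
Start: joints at [-1.195, 0.468, -0.012, 1.603, 0.006, 1.071, -0.056], TCP at [264.374, 593.815, 182.792] pointing down, gripper open.
Joint ranges: [-2.53, 2.53], [-0.31, 2.02], [-1.57, 1.55], [0.28, 2.44], [-1.29, 4.43], [0.15, 1.84], [-2.92, 2.92]. Speed limits (rad/s): [2.57, 2.57, 3.14, 3.14, 3.14, 3.14, 3.14].

### API

Orientations are given as a rotation vector (axis times angle).
In Python, from cell import robot, grip, kin, viewer gives the robot as it stands. Calls block until the motion is done:
- robot.movep(position, orientation): joint-space move of the TCP to a pose.
- robot.servo_line(position, feed=150, rotation=None): straight line of the TCP; rotation=None keeps the orientation; feed is the mean speed in mm/s.
- robot.goto_joints(angles): joint-space move.
- grip(opening, newtons=None): opening from 0.0 (shut) to 1.0 (fully open); newtons is the grip in N (None keeps the last); returns when the fingers have stopped.
- robot.hold(seconds).
- kin.ik(position, orientation): joint angles nearest the present ones, or None.
- robot.observe(): the state.
- viewer.read_camera(name): name is "scene" or "top"; returns the picture (384x512x3 uint8, red, green, blue); there is no depth.
- viewer.camera_info(name): a dict with "camera_matrix" (3x3 intrinsics, pixels), "k1" (the pictures are not rectified: a ray, as slopes to the right and down, at radius r is drawn at 1 + k1 r^2 times it, then the intrinsics apply), "R" (3x3) and "t" (3): a world point X has camera coordinates R X + t. Camera axes: x right, y down, z forward; pixel columns grow to the right and rows downward; lengths in mm; the calibration is good to about 2 mm. A picture is of the moment at which its call begins. camera_info takes no time and is no camera call.
A pose or a line that the arm cannot do raises robot.IKError and nothing moves.
- robot.job_done(): hands the job in; it is judged then, once.
Trained networks look in the newest picture that a camera, given by its name, has taken for a name from the list of things; names that differ only in an ending like _2 or _b are one class to them, and where a whole thing is asked for, a point or a joint stands for the part that bears it (a point fixed in the world has none). Each returns a list of dicts, best first, with "confidence" (0 to 1); they miss things now and then, are a little off and sometimes report something else, mostly with a low value. They report only what shows in the picture. A call takes as long as a camera call. They do not tell look-alikes from the thing itself.
- viewer.silhouettes(name, camera): "mask" (384x512 bool, what is visible of it).
- viewer.pinpoint(name, camera): "at" ([x, y, z] in mm, in the coordinates of the camera as it stood for that picture, good to about 4 mm: a listed point, or the origin of a listed thing).
The state is a dict: "t": time; "joints": joint angles; "joint_velocities": joint speeds; "joint_torque": joint torques, N m; "tcp_pos": TCP position; "tcp_rot": TCP orientation; "contact_force": force on the tool from outside, world axes, zero at the start; "wrist_torque": the same for the moment, N m; "grip_width": opening from 0.0 (shut) to 1.0 (fully open); "grip_force": force on a finger pad.
Only numpy, scipy, OpenCV 4.12 (cv2) and the standard library are available. Lean on these libraries where they do the work, as an engineer would, in place of code of your own. Each camera call takes 0.05 s, during which the arm holds its last target. There are 200 camera calls.

## Working session

There is one attempt and no reset: what is moved stays moved. The work goes in short steps, each a Python script; the robot and the scene stay as the last script left them, time stands still between calls to the robot, and variables do not carry over. Pictures are saved under pics/ and viewed, at most 10 in all, crops included, and the job is handed in when it is done.

```bash
ls; mkdir -p pics
cat > h.py <<'E'
import numpy as np, cv2
from cell import robot, grip, kin, viewer
def toworld(c,p):
    i=viewer.camera_info(c); return np.array(i["R"]).T@(np.array(p)-np.array(i["t"]))
def proj(c,X):
    i=viewer.camera_info(c); p=np.array(i["R"])@np.array(X,float)+np.array(i["t"]); s=p[:2]/p[2]
    s=s*(1+i["k1"]*(s@s)); K=np.array(i["camera_matrix"]); return K[:2,:2]@s+K[:2,2]
def find(n,c):
    return [(round(d["confidence"],2),toworld(c,d["at"]).round(1),proj(c,toworld(c,d["at"])).round(0)) for d in viewer.pinpoint(n,c)]
E
python3 - <<'E'
from h import *
print(robot.observe())
ims=[]
for c in("scene","top"):
    im=viewer.read_camera(c); cv2.imwrite(f"pics/{c}0.png",cv2.resize(im[:,:,::-1],(768,576)))
    for n in("press","lever_pivot","cross_bar","pawl_tail","pawl_pivot","steel_block","solder_tin","pliers","spring_clip"):
        for r in find(n,c): print(c,n,*r)
E
```

```text
pics
{'t': 0.0, 'joints': array([-1.19500981,  0.46837807, -0.01161602,  1.60364406,  0.00601655,
        1.07138542, -0.05631149]), 'joint_velocities': array([ 9.96678697e-04,  1.13601334e-04,  4.99436395e-06,  5.30121348e-04,
       -3.47530193e-04, -5.66287023e-04,  2.15847987e-05]), 'joint_torque': array([-6.13232041e-04, -5.20565557e+01, -1.27268818e-02, -2.43742633e+01,
       -5.66344312e-02,  1.74342381e-02,  1.73904259e-04]), 'tcp_pos': array([264.12502698, 593.20575004, 181.83137253]), 'tcp_rot': array([-6.53067226e-01, -3.07271824e+00,  2.77122835e-03]), 'contact_force': array([ 0.26881355, -0.44887074, -0.09672618]), 'wrist_torque': array([-0.0379665 ,  0.01216786, -0.00343388]), 'grip_force': 0.0, 'grip_width': 0.9962767970683665}
scene press 0.59 [ 512.5 -284.1    1.6] [276. 217.]
scene lever_pivot 0.56 [ 514.1 -277.    59.7] [273. 196.]
scene cross_bar 0.79 [ 612.  -229.9  140.1] [273. 133.]
scene pawl_tail 0.79 [ 428.9 -317.   114. ] [275. 211.]
scene pawl_tail 0.35 [ 609.2 -229.8  139.7] [272. 134.]
scene pawl_pivot 0.9 [ 468.4 -300.4   99.9] [275. 200.]
scene steel_
[... 290 characters left out ...]
ne pliers 0.57 [ 480.5 -187.6   -3.3] [229. 214.]
scene spring_clip 0.52 [ 596.  -311.5   -2.1] [301. 197.]
top press 0.8 [ 511.5 -281.3   -5.1] [263. 196.]
top lever_pivot 0.88 [ 513.4 -276.9   60.2] [263. 192.]
top cross_bar 0.8 [ 606.1 -233.   137.3] [243. 142.]
top pawl_tail 0.85 [ 431.1 -320.5  114.3] [284. 228.]
top pawl_tail 0.35 [ 611.  -225.6    9.8] [241. 154.]
top pawl_tail 0.27 [ 483.2 -190.    -1.7] [225. 207.]
top pawl_pivot 0.67 [ 468.6 -302.7   94.4] [275. 211.]
top steel_block 0.81 [ 363.7 -380.8   -3.4] [305. 259.]
top steel_block 0.73 [ 613.5 -227.2   11.6] [241. 152.]
top solder_tin 0.62 [ 546.5 -364.8    3.6] [299. 182.]
top pliers 0.76 [ 484.6 -190.    -1.8] [225. 207.]
```

View pics/scene0.png

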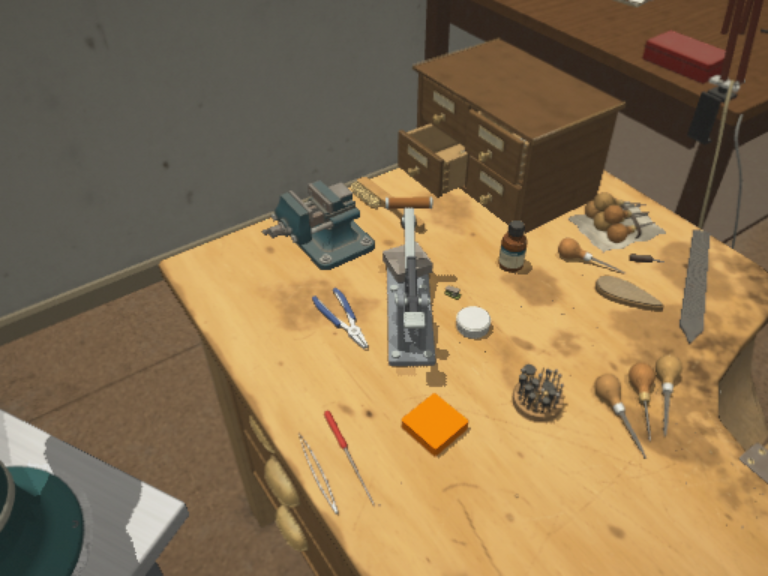

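View pics/top0.png

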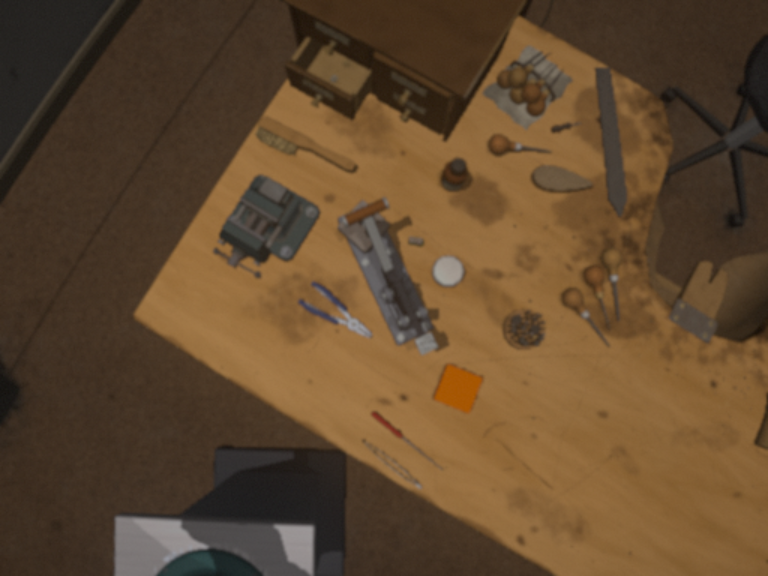

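The pictures show one press. In the scene view its bar is at about (409,200), the thumb tail at (413,318) and the foot on the grey block at (405,262). There are two `steel_block` candidates: the grey one under the arm at (405,262), and an orange one at (435,422). The grey one on the foot plate fits the description; the orange one is the look-alike, so I'll leave it alone. Next I'll fit the press pose and check it in an enlarged crop.

```bash
cat >> h.py <<'E'
from scipy.spatial.transform import Rotation as Ro
import json,os
def P(x,y=0,z=0):
    o=json.load(open("pose.json")); c,s=np.cos(o[2]),np.sin(o[2]); return np.array([o[0]+c*x-s*y,o[1]+s*x+c*y,z])
def bar(q):
    a=np.arcsin(84/135)-q; return -135*np.cos(a),58+135*np.sin(a)
def rot(sgn):
    o=json.load(open("pose.json")); y=sgn*np.array([-np.sin(o[2]),np.cos(o[2]),0]); z=np.array([0,0,-1.])
    return Ro.from_matrix(np.stack([np.cross(y,z),y,z],1)).as_rotvec()
E
cat > fit.py <<'E'
from h import *
from scipy.optimize import least_squares
loc={"press":(0,0),"lever_pivot":(0,0),"cross_bar":(-107,0),"pawl_tail":(90,0),"pawl_pivot":(48,0)}
obs=[]
for k in range(3):
  for c in("scene","top"):
    viewer.read_camera(c)
    for n in loc:
        d=[r for r in find(n,c) if r[0]>.5]
        if d: obs.append((loc[n],d[0][1][:2],n,c))
def f(p):
    c,s=np.cos(p[2]),np.sin(p[2])
    return np.concatenate([[p[0]+c*l[0]-s*l[1]-o[0],p[1]+s*l[0]+c*l[1]-o[1]] for l,o,_,_ in obs])
r=least_squares(f,[512,-280,-2.69],loss="soft_l1",f_scale=3)
print(r.x,np.abs(r.fun).mean()); json.dump(list(r.x),open("pose.json","w"))
ims=[]
for c in("scene","top"):
    im=viewer.read_camera(c)[:,:,::-1]; u,v=proj(c,P(0,0,60)).astype(int)
    S=5; x0,y0=u-38,v-70
    b=cv2.resize(im[y0:y0+110,x0:x0+78],None,fx=S,fy=S,interpolation=cv2.INTER_CUBIC)
    bx,bz=bar(.03)
    for X in [P(bx,30,bz),P(bx,-30,bz),P(0,0,58),P(48,0,98),P(78,13,112),P(78,-13,112),P(102,13,112),P(102,-13,112),P(75,32,12),P(75,-32,12),P(-150,32,12),P(-150,-32,12)]:
        p=((proj(c,X)-[x0,y0]+.5)*S).astype(int); cv2.circle(b,tuple(int(i) for i in p),3,(0,0,255),-1)
    ims.append(b)
cv2.imwrite("pics/fit.png",np.hstack(ims))
print(robot.observe()["t"])
for q in [P(92,0,200),P(bar(0)[0],0,190),P(bar(.64)[0],0,70)]:
    for s in (1,-1):
        j=kin.ik(q,rot(s)); print(q.round(0),s,None if j is None else np.round(j,2))
E
python3 fit.py
```

```text
[ 511.7633845  -279.82117298   -2.68346356] 1.7049446831843986
2.9
[ 429. -321.  200.] 1 [-0.07  0.31  0.8   1.9  -0.25  1.03 -0.28]
[ 429. -321.  200.] -1 [-0.17  0.34  0.92  1.91 -0.31  1.05  2.92]
[ 607. -233.  190.] 1 [-0.34  0.62  0.98  1.64 -0.55  1.18 -0.35]
[ 607. -233.  190.] -1 [-0.1   0.5   0.58  1.63 -0.3   1.1   2.59]
[ 633. -220.   70.] 1 [-0.23  0.74  0.77  1.67 -0.59  0.98 -0.36]
[ 633. -220.   70.] -1 [ 0.06  0.63  0.32  1.65 -0.24  0.9   2.5 ]
```

View pics/fit.png

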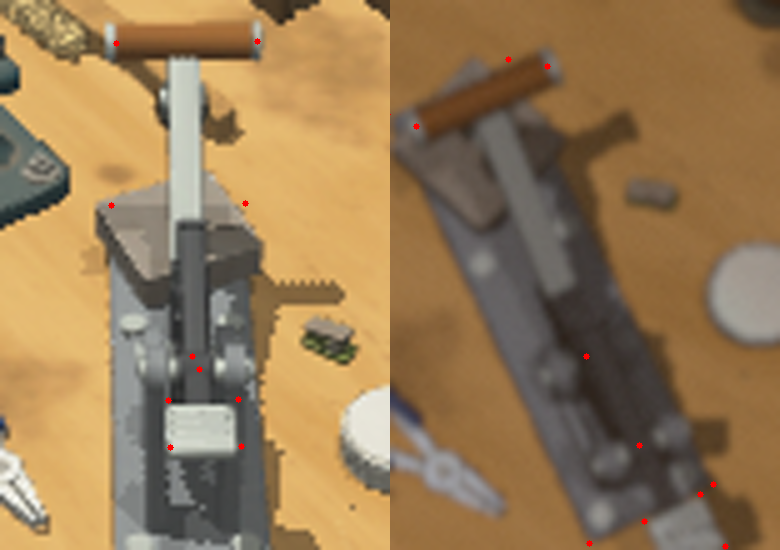

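The fit overlay matches the press to about 2 mm. The left panel has the bar at (183,40) and the tail pad at (203,428). The grey block under the foot is the real one. Now I'll press the tail.

```bash
cat > tail.py <<'E'
from h import *
grip(0.0)
R=rot(1)
robot.movep(P(93,0,190),R); print(robot.observe()["t"])
robot.servo_line(P(93,0,122),feed=150)
f0=robot.observe()["contact_force"][2]; z=122
while z>93:
    z-=1.5; robot.servo_line(P(93,0,z),feed=30)
    o=robot.observe(); f=o["contact_force"][2]-f0
    print(round(o["t"],2),z,o["tcp_pos"].round(1)[2],round(f,1))
    if f>14: break
robot.servo_line(P(93,0,190),feed=200); print(robot.observe()["t"])
for c in("scene","top"):
    im=viewer.read_camera(c)[:,:,::-1]; cv2.imwrite(f"pics/tail_{c}.png",cv2.resize(im[100:260,190:350],None,fx=3.7,fy=3.7))
    for n in("pawl_tail","cross_bar"): print(c,n,find(n,c)[:1])
E
python3 tail.py
```

```text
7.5
8.35 120.5 121.2 -0.8
8.6 119.0 119.1 -0.7
8.85 117.5 117.4 -0.6
9.1 116.0 115.9 -1.5
9.35 114.5 114.4 -0.5
9.6 113.0 112.9 -1.6
9.85 111.5 111.4 -0.6
10.1 110.0 109.9 -1.2
10.35 108.5 108.4 -1.0
10.6 107.0 106.9 -1.0
10.85 105.5 105.4 -1.3
11.1 104.0 103.9 -0.9
11.35 102.5 102.4 -1.3
11.6 101.0 100.9 -0.7
11.85 99.5 99.4 -0.9
12.1 98.0 97.9 -0.4
12.35 96.5 96.4 -1.2
12.6 95.0 94.9 -1.3
12.85 93.5 93.4 -1.5
13.1 92.0 91.9 -1.6
13.7417
scene pawl_tail [(0.57, array([ 429.2, -316.6,  112.8]), array([275., 211.]))]
scene cross_bar [(0.41, array([ 610.9, -230.8,  138.9]), array([273., 134.]))]
top pawl_tail []
top cross_bar [(0.76, array([ 607.5, -233.2,  139.8]), array([243., 141.]))]
```

View pics/tail_scene.png

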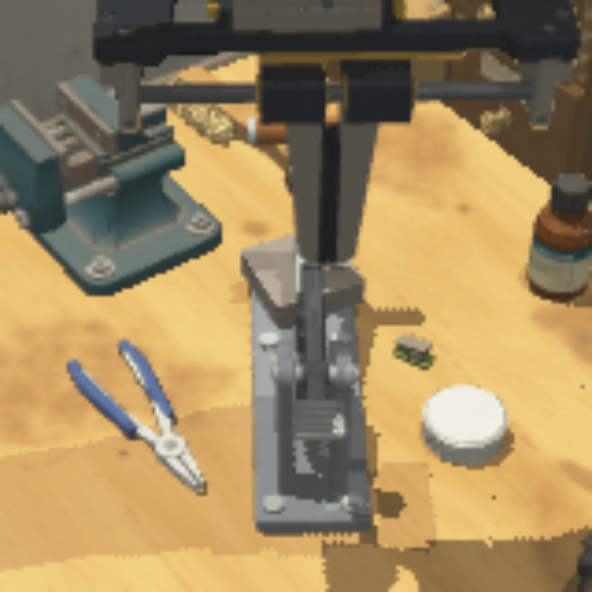

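Run:
```python
from h import *
o=robot.observe(); print(o["tcp_pos"],P(93,0,190),o["grip_width"],Ro.from_rotvec(o["tcp_rot"]).as_matrix().round(2),o["joints"].round(2),kin.ik(P(93,0,190),rot(1)))
```

```text
[ 427.81916528 -320.71949028  189.07178207] [ 428.35340359 -320.95236656  190.        ] 0.007280275102886535 [[ 0.9   0.44 -0.  ]
 [ 0.44 -0.9   0.  ]
 [-0.   -0.   -1.  ]] [-0.06  0.32  0.78  1.92 -0.26  1.01 -0.27] [-0.06034802  0.31674801  0.78460636  1.91608192 -0.26233725  1.01332644
 -0.27279325]
```

Run:
```python
from h import *
ims=[]
o=robot.observe()
def rotp(x,z,t): # tail goes down
    c,s=np.cos(t),np.sin(t); return 48+c*x+s*z, 98-s*x+c*z
for c in("scene","top"):
    im=viewer.read_camera(c)[:,:,::-1]; u,v=proj(c,P(93,0,100)).astype(int); S=6
    x0,y0=u-32,v-50; b=cv2.resize(im[y0:y0+90,x0:x0+64],None,fx=S,fy=S,interpolation=cv2.INTER_CUBIC)
    for t,col in((0,(0,0,255)),(.4,(0,255,0))):
        for x in(30,54):
            for y in(-13,13):
                X,Z=rotp(x,14,t); p=(proj(c,P(X,y,Z))-[x0,y0]+.5)*S; cv2.circle(b,(int(p[0]),int(p[1])),3,col,-1)
    p=(proj(c,o["tcp_pos"])-[x0,y0]+.5)*S; cv2.circle(b,(int(p[0]),int(p[1])),4,(255,0,255),-1)
    ims.append(b)
cv2.imwrite("pics/chk.png",np.hstack(ims))
```

```text
(no output)
```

View pics/chk.png

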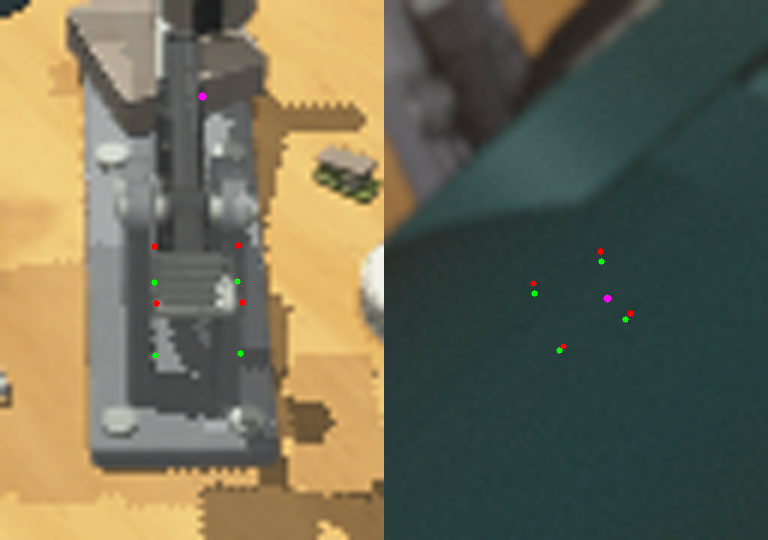

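The tail hasn't moved: the pad still lies between the red (engaged) marks. The real fingertip also shows about 11 px above the projected TCP at (202,96), so the tips end short of the reported TCP. I'll descend further with force guarding and look again at contact.

Run:
```python
from h import *
o=robot.observe(); print("t",o["t"],"proj",proj("scene",o["tcp_pos"]), [proj("scene",o["tcp_pos"]+[0,0,d]).round(1) for d in(10,20,30)])
robot.servo_line(P(93,0,93),feed=120)
f0=robot.observe()["contact_force"][2]; z=93
while z>76:
    z-=1.; robot.servo_line(P(93,0,z),feed=20)
    o=robot.observe(); f=o["contact_force"]; print(round(o["t"],2),o["tcp_pos"].round(1)[2],f.round(1))
    if f[2]-f0>2: break
c="scene"; im=viewer.read_camera(c)[:,:,::-1]; u,v=proj(c,P(93,0,100)).astype(int); S=6
x0,y0=u-50,v-55; b=cv2.resize(im[y0:y0+95,x0:x0+100],None,fx=S,fy=S,interpolation=cv2.INTER_CUBIC)
p=(proj(c,o["tcp_pos"])-[x0,y0]+.5)*S; cv2.circle(b,(int(p[0]),int(p[1])),4,(255,0,255),-1)
cv2.imwrite("pics/contact.png",b)
```

```text
t 14.1417 proj [277.47681659 181.29961166] [array([277.6, 177. ]), array([277.8, 172.6]), array([277.9, 168.1])]
15.35 92.5 [-0.4  0.2 -0.3]
15.6 91.0 [0.3 0.3 0.3]
15.85 89.9 [-0.3 -0.3  0.8]
16.1 88.9 [ 0.4 -0.6  0.5]
16.35 87.9 [-0.6 -1.  -1.3]
16.6 86.9 [ 0.1 -1.1 -0.9]
16.85 85.9 [ 0.2 -0.4 -0. ]
17.1 84.9 [ 1.1 -0.8  0. ]
17.35 83.9 [-0.3 -1.   0.8]
17.6 82.9 [-0.4 -0.4 -0.7]
17.85 81.9 [-0.4 -0.1 -0.7]
18.1 80.9 [-1.  -0.2  0.8]
18.35 79.9 [ 0.  -0.1 -0.2]
18.6 79.1 [-0.8  0.3  2.9]
```

View pics/contact.png

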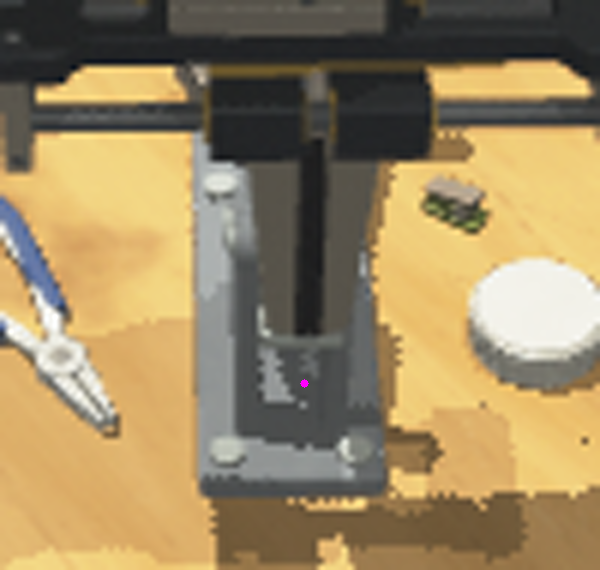

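The fingers are now just touching the pad: tip edge at (310,337), pad edge at (310,345), contact at a reported z of 79. So the real tips sit about 33 mm above the reported TCP. I'll use that offset from here.

Run:
```python
from h import *
z=79.
while z>61:
    z-=1.5; robot.servo_line(P(93,0,z),feed=30)
    o=robot.observe(); f=o["contact_force"]; print(round(o["t"],2),o["tcp_pos"].round(1)[2],f.round(1))
    if f[2]>10: break
robot.servo_line(P(93,0,160),feed=200); print(robot.observe()["t"])
c="scene"; im=viewer.read_camera(c)[:,:,::-1]; print(find("pawl_tail",c)); u,v=proj(c,P(93,0,100)).astype(int); S=6
x0,y0=u-50,v-55; b=cv2.resize(im[y0:y0+95,x0:x0+100],None,fx=S,fy=S,interpolation=cv2.INTER_CUBIC)
for t,col in((0,(0,0,255)),(.25,(255,0,0)),(.4,(0,255,0))):
    for x in(30,54):
        for y in(-13,13):
            C,s=np.cos(t),np.sin(t); p=(proj(c,P(48+C*x+s*14,y,98-s*x+C*14))-[x0,y0]+.5)*S; cv2.circle(b,(int(p[0]),int(p[1])),3,col,-1)
cv2.imwrite("pics/tail2.png",b)
```

```text
18.9 77.6 [-2.8 -0.1  3.9]
19.15 76.0 [-3.9 -1.5  3.9]
19.4 74.5 [-5.  -1.3  4.3]
19.65 72.9 [-5.4 -2.7  4.5]
19.9 71.4 [-5.6 -2.8  4.2]
20.15 69.8 [-6.4 -2.4  3.8]
20.4 68.3 [-6.1 -2.7  4.3]
20.65 66.7 [-5.7 -2.8  3.6]
20.9 65.6 [-7.2 -2.9  6.4]
21.15 64.9 [-8.4 -0.2 15.3]
21.7833
[(0.57, array([ 427.7, -315.3,   95. ]), array([273., 218.])), (0.31, array([ 480.8, -193.1,    2. ]), array([231., 213.]))]
```

View pics/tail2.png

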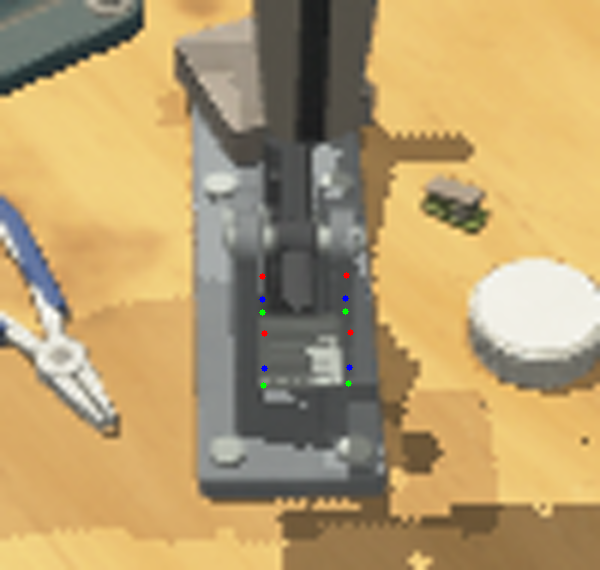

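The pad now matches the green marks at (305,350), so the pawl is at its 0.40 stop and the tail is at z of about 95. Next is the bar.

```bash
cat > bar.py <<'E'
from h import *
OFF=8-33
robot.servo_line(P(93,0,175),feed=200)
x,z=bar(-.1)
robot.servo_line(P(x,0,175),feed=200)
robot.servo_line(P(x,0,z+OFF),feed=150)
print(robot.observe()["t"],robot.observe()["contact_force"]); q=-.1
while q<.72:
    q+=.025 if q<.55 else .01
    x,z=bar(q); robot.servo_line(P(x,0,z+OFF),feed=40)
    o=robot.observe(); f=o["contact_force"]; print(round(o["t"],2),round(q,3),o["tcp_pos"].round(1)[2],f.round(1))
    if f[2]>(8 if q>.45 else 7): break
viewer.read_camera("scene"); print(find("cross_bar","scene")); print(find("pawl_tail","scene"))
E
python3 bar.py
```

```text
23.7 [ 0.10164887 -0.38566386  0.30854193]
23.95 -0.075 125.5 [-0.1  0.5 -0.1]
24.2 -0.05 122.2 [ 0.1  0.1 -0.5]
24.45 -0.025 119.3 [0.5 0.1 0.1]
24.7 -0.0 116.7 [ 1.1 -0.8 -0.9]
24.95 0.025 114.3 [-0.1 -0.4 -0.6]
25.2 0.05 111.5 [-0.1 -0.4  0. ]
25.45 0.075 108.6 [ 0.  -0.5 -0.1]
25.7 0.1 105.8 [ 0.6 -0.   0.9]
25.95 0.125 102.9 [0.4 0.8 0.8]
26.2 0.15 99.9 [0.8 0.6 1.2]
26.45 0.175 97.0 [0.2 1.8 0.5]
26.7 0.2 94.0 [0.4 0.1 0.6]
26.95 0.225 90.9 [-0.7  0.1  0.8]
27.2 0.25 87.9 [ 0.4  0.1 -0.5]
27.45 0.275 84.8 [0.3 0.2 0.2]
27.7 0.3 81.7 [-0.1 -0.5 -0.1]
27.95 0.325 78.5 [ 0.  -0.7  0.8]
28.2 0.35 75.4 [ 0.  -0.6  0.2]
28.45 0.375 72.1 [ 0.7  0.8 -0.3]
28.7 0.4 68.9 [-0.2  0.1  0.9]
28.95 0.425 65.6 [-1.7 -0.3  0.1]
29.2 0.45 62.3 [0.3 0.7 0.7]
29.45 0.475 59.0 [ 0.  -0.2  0.3]
29.7 0.5 55.7 [ 0.4  0.4 -0.2]
29.95 0.525 52.4 [ 0.2 -0.6  0.2]
30.2 0.55 49.1 [ 0.3 -0.1 -0.2]
30.45 0.56 47.9 [-0.2  0.3 -0.1]
30.7 0.57 46.6 [-0.4  0.9  0.3]
30.95 0.58 45.2 [-0.1  0.9  0.8]
31.2 0.59 43.9 [-0.1  0.8  0.7]
31.45 0.6 42.5 [0.2 0.6 1.1]
31.7 0.61 41.2 [-0.3  1.3  1.8]
31.95 0.62 39.9 [1.2 0.7 0.7]
32.2 0.63 38.7 [0.8 0.5 1.8]
32.45 0.64 38.5 [-2.5  1.9  9.7]
[(0.76, array([ 633.2, -217. ,   63.2]), array([271., 154.]))]
[(0.87, array([ 429.1, -316.9,   96.4]), array([275., 217.]))]
```

Run:
```python
from h import *
for q in np.arange(.65,.70,.01):
    x,z=bar(q); robot.servo_line(P(x,0,z-25),feed=30)
    o=robot.observe(); f=o["contact_force"]; print(round(o["t"],2),round(q,3),o["tcp_pos"].round(1)[2],f.round(1))
    if f[2]>16: break
robot.servo_line(P(x,0,190),feed=150); robot.servo_line(P(40,0,230),feed=250)
robot.goto_joints(robot.observe()["joints"]+np.array([-.7,0,0,0,0,0,0]))
print(robot.observe()["t"],robot.observe()["tcp_pos"])
ims=[]
for c in("scene","top"):
    im=viewer.read_camera(c)[:,:,::-1]; u,v=proj(c,P(-20,0,40)).astype(int)
    for n in("cross_bar","pawl_tail","steel_block","solder_tin","pliers","spring_clip"): print(c,n,find(n,c)[:2])
    ims.append(cv2.resize(im[v-55:v+65,u-40:u+40],None,fx=4.8,fy=4.8,interpolation=cv2.INTER_CUBIC))
cv2.imwrite("pics/end.png",np.hstack(ims))
```

```text
32.85 0.65 38.3 [-4.3  3.9 16.7]
36.3333 [556.07684662  79.32871576 229.62620171]
scene cross_bar [(0.88, array([ 633.8, -219.6,   64.6]), array([272., 154.]))]
scene pawl_tail [(0.78, array([ 428.5, -315.3,   95.7]), array([274., 217.]))]
scene steel_block [(0.83, array([ 364.4, -379.1,    2. ]), array([290., 285.])), (0.79, array([ 613.7, -233.5,   16. ]), array([273., 177.]))]
scene solder_tin [(0.76, array([ 5.491e+02, -3.586e+02,  5.000e-01]), array([314., 217.])), (0.65, array([ 511.7, -280.3,    1.2]), array([274., 217.]))]
scene pliers [(0.71, array([ 479. , -190.5,    0.5]), array([230., 214.]))]
scene spring_clip [(0.54, array([ 596.6, -313.4,    1.9]), array([302., 196.]))]
top cross_bar [(0.72, array([ 630.8, -220.7,   59.1]), array([238., 140.]))]
top pawl_tail [(0.77, array([ 427.5, -320.1,   92.3]), array([283., 230.])), (0.27, array([ 466.2, -305.5,   95.1]), array([276., 212.]))]
top steel_block [(0.67, array([ 613.6, -230. ,    9.6]), array([243., 153.])), (0.59, array([ 365.5, -381.2,   -5.2]), array([305., 259.]))]
top solder_tin [(0.85, array([ 546.3, -364.9,    2.4]), array([299., 182.])), (0.23, array([ 600.6, -308.6,   -5.3]), array([275., 160.]))]
top pliers [(0.7, array([ 482.6, -189.6,   -3.3]), array([225., 208.]))]
top spring_clip [(0.37, array([ 602.8, -309.9,   -6.6]), array([276., 159.])), (0.29, array([ 511.3, -281.4,   -4.3]), array([263., 196.]))]
```

View pics/end.png

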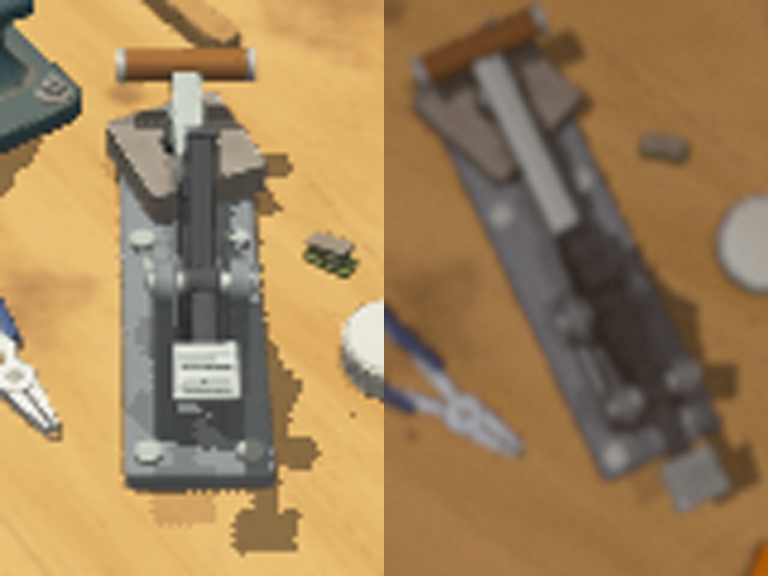

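The arm is level with its foot on the block: the bar is at (186,63), measured at z of about 62. The tail is down at (206,370). The block and the things lying around have not moved beyond the measurement error.

```bash
python3 -c "
from h import *
print(robot.job_done())"
```

```text
the job is handed in; nothing more can be done
None
```

I pressed the pawl clear to its stop, then pushed the arm down until its foot rested on the steel block, and handed the job in at about 37 s with the robot clear; the result of the judging was not shown.

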